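Close and pin the eyepiece bonding jig and keep it pressed shut

ROBOT

A 6-joint arm with a two-finger parallel gripper is mounted at the origin on the work surface. World frame = base frame: x ahead of the robot, y to its left, z up, the work surface at z = 0. Lengths are in m, angles in rad, forces in N, time in s.
With the tool pointing down it reaches from about 0.4 to 0.925 m from the base axis. Payload 12.5 kg.
Tool frame: the origin (TCP) lies between the finger pads; the fingertips stand 11 mm ahead of it and the grasp point (between the pads) lies 8 mm behind it (finger_overhang is the distance from the TCP to the fingertips, in m); z points along the fingers, y is the line along which they close (so a half turn about z gives the same grasp; the last joint's range is limited). The gripper opens to 95 mm and grips with 3 to 60 N. Pads are 20 mm wide; open, the fingers measure 119 mm over their backs; the gripper's body (75 mm by 180 mm) begins 59 mm behind the grasp point.
Start: joints at [-1.309, 0.491, 1.559, -0, 1.092, -0.106], TCP at [0.225, -0.583, 0.226] pointing down, gripper open.
Joint ranges: [-3.1, 3.1], [-0.84, 2.19], [0.05, 2.79], [-1.13, 4.28], [0.06, 2.93], [-2.69, 2.69]. Speed limits (rad/s): [2.22, 2.22, 2.79, 3.14, 3.14, 3.14].

INTERFACE

Orientations are given as a unit quaternion [x, y, z, w].
In Python, from rig import * gives the robot as it stands. The module is installed in compiled form; this text tells all that it offers.
- The arm moves only by the shell command python3 -m crank 'ROWS' [FORCE]. ROWS is JSON, a list of rows, each a list of 5 numbers: the shift along the tool's x, y, z in units of 40 mm (1.0 is 40 mm), then the turn about the tool's z in units of 6 degrees (1.0 is 6 degrees), then the opening, from 0 (shut) to 1 (fully open). In form: [[x, y, z, yaw, claw], ...]. A call has 1 to 5 rows; each row shifts and turns the commanded pose from where the row before left it, along the tool's axes as they then stand; what a row does not reach is not made up. A row lasts 1/8 s, in which the tool goes at most 62.5 mm and 10.7 degrees, less where a joint would pass 70% of its speed; a pose out of reach is approached as far as the arm can. A call is refused whole if a number of a shift passes 1 or a number of a turn 1, either way. A call with a gripper value outside its range is refused whole. The fingers move at their own pace and stop on an object; FORCE is the grip in N (left out, the last holds). Time passes only in rows, so rows that do not move let the fingers close. It gives the time, the measured TCP pose, the force, the opening and the grip force at its end, in the units of the state.
- sense(): the state, without advancing time (a new reading comes with each control period).
- camera(name): name is "scene" or "top" or "wrist"; returns a dict with "image" (384x512x3 uint8, red, green, blue), "camera_matrix" (3x3 intrinsics, pixels), "rvec" (rotation vector, rad) and "tvec" (3), from world to camera coordinates, as OpenCV has them. Camera axes: x right, y down, z forward; pixel columns grow to the right and rows downward; lengths in m; the calibration is good to about 2 mm. A picture is of the moment at which its call begins. There is no depth.
- finish_job(): hands the job in; it is judged then, once.
The state is a dict: "time": time; "qpos": joint angles; "dq": joint speeds; "effort": joint torques, N m; "ee_pos": TCP position; "tcp_rot": TCP orientation; "ft_force": force on the tool from outside, world axes, zero at the start; "ft_torque": the same for the moment, N m; "opening": finger opening in m; "finger_force": force on a finger pad.
Only numpy, scipy, OpenCV 4.12 (cv2) and the standard library are available. Lean on these libraries where they do the work, as an engineer would, in place of code of your own. Each camera call takes 0.05 s, during which the arm holds its last target. There are 200 camera calls.

TASK

An eyepiece tube lies in the open clamshell bonding jig: swing the jig's hinged upper half down onto it, take the locating pin with the round knurled knob from the rack and push it down through the upper half into the lower half until its flange sits flat on the upper half. The tube lies on a sprung cradle, so bear down on the pin until the two halves are fully shut, and finish while still holding the pin pressed down - do not let go. Keep the tube in its cradle, and leave the other pins and the things on the bench where they are.

Things in the scene. Friction and masses are not known exactly. Their poses are not given: they have to be found in the camera images.
- jig: Clamshell bonding jig, screwed to the bench: dark steel base plate 210 x 110 x 12 mm (x by y) carrying the aluminium lower half, 80 mm wide, top face 60 mm above the bench. Origin: centre of the plate's underside. Its x axis runs from the pin hole (front, towards the robot) to the hinge at the back; y is parallel to the hinge; z is up.
- lid (a joint): Angle of the jig's aluminium upper half (lid, 0.32 kg, 64 mm wide) about the hinge: 0 = fully shut, grows as it opens, 1.78 = leaning back on its stop. Starts open at 1.4 to 1.75, may sink back to the stop. Damped hinge: pushed over from behind to below about 0.95 it sinks shut by itself in about 2 s. It comes to rest on the tube at about 0.044, its pin hole 6 mm too high.
- lid_hinge (a point): On the hinge axis, middle of its width, 68 mm behind the jig's origin and 60 mm above the bench. Moves only with the jig.
- lid_hole (a point): Centre of the pin hole (12 mm wide, straight through) on the lid's outer face, 130 mm from the hinge axis, in the lid's flat front lug (56 mm long, 64 mm wide, 14 mm thick; outer face 74 mm above the bench when shut). From 31 to 105 mm from the hinge axis the lid has a hump over the tube, outer face 96 mm above the bench when shut. z: the lid's outer normal, along the hole.
- lid_edge (a point): Middle of the lid's free edge, on its outer face, 158 mm from the hinge axis. With the lid open it is the highest edge, about 215 mm above the bench; the lug's outer face then looks away from the robot.
- jig_hole (a point): Centre of the mouth of the pin hole in the lower half, on its top face 60 mm above the bench, 62 mm in front of the jig's origin (-x of the jig). Vertical blind hole, 12 mm wide, 46 mm deep; it lines up with the lid's hole when the lid is down.
- jig_seat (a point): Point of the jig where the tube's centre lies at the start, 63 mm above the bench; the V cradle under it is sprung and gives way 3 mm as the lid is pressed shut. With the lid resting on the tube some 7 N straight down at the pin hole press it fully shut; it rises again when released.
- tube: Black microscope eyepiece tube, 42 mm across, about 120 mm long with its eyecup, lying along the hinge direction in the white sprung V cradle of the lower half. Loose. Origin: middle of its axis; y runs along the tube.
- rack: White plastic pin rack fixed to the bench, 160 x 50 mm, 60 mm high, with three upright holes in a row 50 mm apart along its x axis; a pin stands in each. Origin: centre of its underside.
- pin: The jig's locating pin, in any of the rack's holes: steel shank 10 mm thick, 50 mm long, its last 10 mm tapered to a 4 mm nose; flange 30 mm wide, 5 mm thick; above it a round black knurled knob 24 mm across, from 5 to 42 mm above the flange's underside. About 0.1 kg. Origin: centre of the flange's underside, which rests on the rack, 60 mm above the bench; z up along the pin.
- pin_tip (a point): The nose of the locating pin, 50 mm below the flange's underside.
- tpin: Another pin in the rack, not for this jig: steel T-handle, bar 56 mm long and 12 mm thick, 36 mm above the flange's underside at its top, on a 34 mm shank; the handle stands across the row. Origin: flange's underside. Leave alone.
- tabpin: Another pin in the rack, not for this jig: flat dark tab 36 x 7 mm, 35 mm above the flange's underside at its top, on a 34 mm shank; the handle stands across the row. Origin: flange's underside. Leave alone.
- spare: Spare black eyepiece standing on the bench between jig and rack, 42 mm across, 60 mm high. Origin: underside.
- objective: Steel objective standing on the bench between jig and rack, 29 mm across, 46 mm high. Origin: underside.
- blower: Orange dust blower bulb standing on the bench, 62 mm across, 95 mm high. Origin: underside.
- cap: Black dust cap lying on the bench, 42 mm across, 16 mm high. Origin: underside.
- driver: Screwdriver lying on the bench to the right, 170 mm long. Origin: middle, underside.

How it is judged:
On the way, in this order (a step that is already met when the one before it is completed fails the run):
1. the upper half is down on the tube (value of joint lid below 0.09 rad), for 0.2 s.
2. the pin reaches through the upper half into the hole of the lower half (z of pin_tip in the frame of jig below 0.05 m and horizontal distance between pin_tip and jig_hole below 0.005 m and value of joint lid below 0.12 rad), for 0.1 s.
At the end, for the whole second after the job is handed in: Upper half shut to within 0.012 rad; pin upright through both holes, flange within 2.5 mm of the upper half, nose at least 31 mm down the lower hole; tube within 15 mm of its place; the gripper still bears on the pin, which presses on the upper half with more than 3 N (value of joint lid below 0.012 rad and z of pin in the frame of lid_hole below 0.0025 m and horizontal distance between pin and lid_hole below 0.004 m and z of pin_tip in the frame of jig below 0.029 m and horizontal distance between pin_tip and jig_hole below 0.004 m and angle between pin's own z axis and vertical below 0.08 rad and distance between tube and jig_seat below 0.015 m and contact force between pin and lid above 3 N and contact force between the fingers and pin above 3 N); the arm keeps its last pose, push and grip.
It fails at once if another pin or a thing on the bench is displaced by more than 25 mm (distance of any of tpin, tabpin, spare, objective, blower, cap, driver from where it was at the start of the episode above 0.025 m).
It fails at once if the tube leaves its cradle (distance between tube and jig_seat above 0.025 m).
It also fails if it takes over 58 s, if anything falls off the work surface, if the arm or the gripper's body presses on something with over 40 N, if the wrist force passes 120 N, or if a joint passes its speed limit or range.

## Working session

There is one attempt and no reset: what is moved stays moved. The work goes in short steps, Python scripts to look and compute and a shell command to move; the robot and the scene stay as the last step left them, time stands still between calls to the robot, and variables do not carry over. Pictures are saved under pics/ and viewed, at most 10 in all, crops included, and the job is handed in when it is done.

```bash
mkdir -p pics
cat > h.py <<'E'
from rig import *
import numpy as np, cv2
from scipy.spatial.transform import Rotation as R
def ray(c,u,v):
    Rm=cv2.Rodrigues(np.array(c["rvec"],float))[0];t=np.array(c["tvec"],float).ravel()
    d=Rm.T@np.linalg.inv(np.array(c["camera_matrix"]))@np.array([u,v,1.]);return -Rm.T@t,d
def atz(c,u,v,z):
    o,d=ray(c,u,v);return o+d*(z-o[2])/d[2]
def proj(c,p):
    return cv2.projectPoints(np.array(p,float).reshape(-1,1,3),np.array(c["rvec"],float),np.array(c["tvec"],float),np.array(c["camera_matrix"],float),None)[0].reshape(-1,2)
def snap(n,f):
    import pickle
    c=camera(n);cv2.imwrite(f"pics/{f}.png",c["image"][:,:,::-1]);pickle.dump(c,open(f"pics/{f}.pkl","wb"));return c
def load(f):
    import pickle;return pickle.load(open(f"pics/{f}.pkl","rb"))
E
python3 - <<'E'
from h import *
for n in("scene","top"):
    c=snap(n,n+"0"); print(n,ray(c,256,192))
a=[cv2.imread(f"pics/{n}0.png") for n in("scene","top")]
s=sense();print(s)
E
```

```text
scene (array([1.42204813, 0.22934276, 0.74155866]), array([-0.77955488, -0.18073117, -0.59988089]))
top (array([0.50660164, 0.03178067, 1.35228525]), array([ 0.04797923, -0.00325794, -0.99884347]))
{'time': 0.1, 'qpos': array([-1.30861985e+00,  4.91475785e-01,  1.55938102e+00, -2.39084585e-05,
        1.09171807e+00, -1.05616698e-01]), 'dq': array([-0.00044969, -0.00038896, -0.00059215,  0.00013643,  0.00077783,
       -0.00047923]), 'effort': array([ 3.84836356e-03, -6.13620043e+01, -2.58607310e+01,  6.94210175e-02,
        4.69440117e-02, -3.05706180e-05]), 'ee_pos': array([ 0.2246757 , -0.58299925,  0.22513736]), 'tcp_rot': array([ 9.83137494e-01,  1.82867237e-01, -4.89780756e-05, -4.88777357e-04]), 'ft_force': array([ 0.13084767, -0.2460751 , -0.11831847]), 'ft_torque': array([ 0.00424309,  0.00904691, -0.0164137 ]), 'finger_force': 0.0, 'opening': 0.09520558188681164}
```

View pics/top0.png

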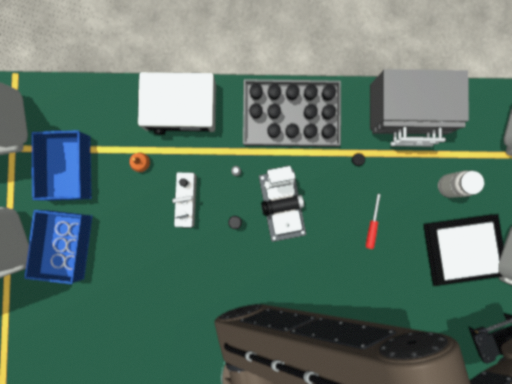

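View pics/scene0.png

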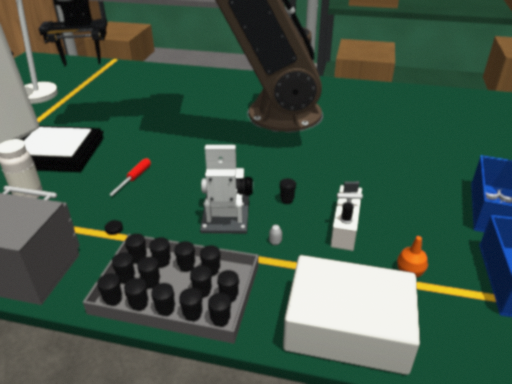

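The top view shows the jig near (283,203) with the lid open towards the image top, the rack near (185,200), the spare at (235,222), the objective at (236,171) and the blower at (140,162). I'll enlarge both views.

Run:
```python
import cv2
a=cv2.imread("pics/top0.png")[150:250,160:320]
cv2.imwrite("pics/c1.png",cv2.resize(a,None,fx=5,fy=5,interpolation=cv2.INTER_CUBIC))
a=cv2.imread("pics/scene0.png")[135:255,195:375]
cv2.imwrite("pics/c2.png",cv2.resize(a,None,fx=4.4,fy=4.4,interpolation=cv2.INTER_CUBIC))
```

```text
(no output)
```

View pics/c1.png

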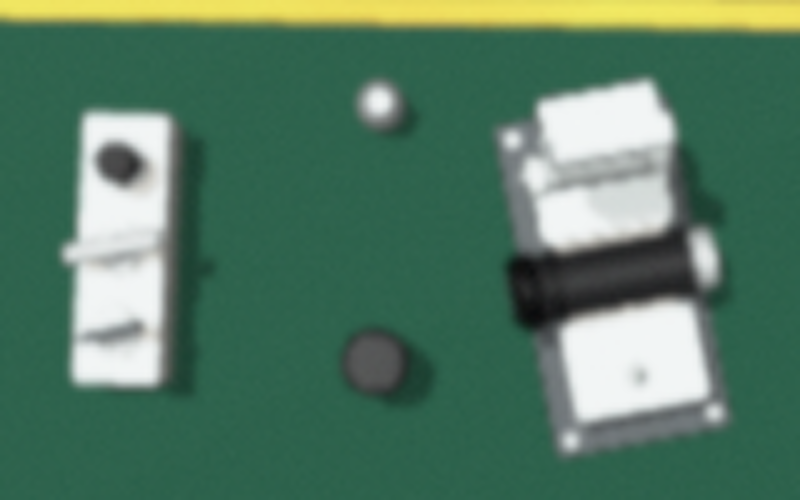

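View pics/c2.png

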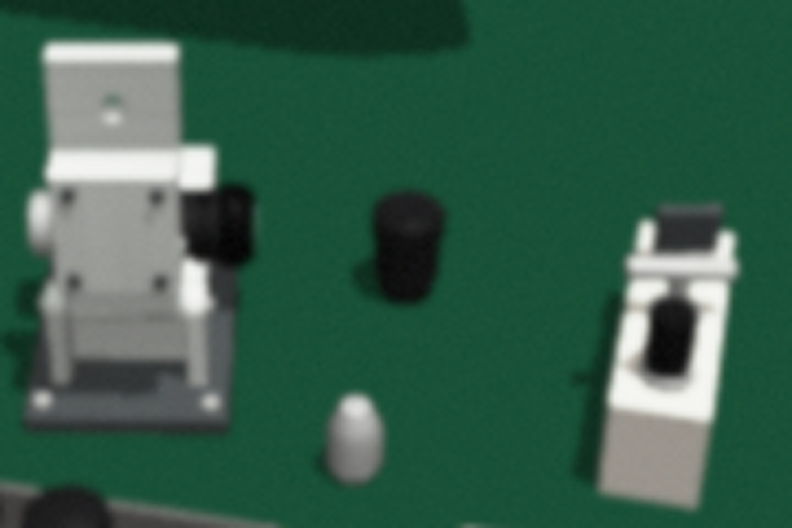

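The crops show the round knob at the far end of the rack (c1 (118,162)), the jig hole at c1 (640,376), base screws at c1 (512,138), (570,441) and (714,412), and the lid hole at c2 (112,108).

```bash
cat >> h.py <<'E'
def t1(x,y): return 160+(x+.5)/5-.5,150+(y+.5)/5-.5
def s1(x,y): return 195+(x+.5)/4.4-.5,135+(y+.5)/4.4-.5
E
python3 - <<'E'
from h import *
np.set_printoptions(precision=4,suppress=True)
T=load("top0");S=load("scene0")
def f(n,c,m,x,y,z): p=atz(c,*m(x,y),z);print(n,p);return p
h=f("jighole",T,t1,640,376,.06)
for p in((512,138),(570,441),(714,412)): f("screw",T,t1,*p,.014)
for p in((497,130),(562,457),(733,422)): f("plate corner",T,t1,*p,.012)
for p in((82,112),(175,114),(163,386),(71,384)): f("rack",T,t1,*p,.06)
f("knob top T",T,t1,118,160,.102); f("knob top S",S,s1,676,303,.102)
f("flange S",S,s1,668,373,.063)
f("knob bottom mid S",S,s1,668,360,.08)
f("spare",T,t1,375,362,.06);f("objective",T,t1,380,102,.046)
for p in((43,45),(180,45)): f("lid edge S",S,s1,*p,.215)
for p in((538,100),(655,80)): f("lid edge T",T,t1,*p,.215)
for p in((25,425),(228,428)): f("plate back S",S,s1,*p,.006)
for p in((42,400),(211,403)): f("screw S",S,s1,*p,.014)
E
```

```text
jighole [ 0.4715 -0.0685  0.06  ]
screw [0.6174 0.0093 0.014 ]
screw [ 0.4295 -0.0291  0.014 ]
screw [ 0.4486 -0.1182  0.014 ]
plate corner [0.6224 0.0187 0.012 ]
plate corner [ 0.4194 -0.0243  0.012 ]
plate corner [ 0.4424 -0.1303  0.012 ]
rack [0.6258 0.2695 0.06  ]
rack [0.6253 0.2134 0.06  ]
rack [0.4617 0.2173 0.06  ]
rack [0.4622 0.2724 0.06  ]
knob top T [0.5941 0.2402 0.102 ]
knob top S [0.5877 0.2442 0.102 ]
flange S [0.5957 0.2451 0.063 ]
knob bottom mid S [0.6063 0.244  0.08  ]
spare [0.4778 0.0905 0.06  ]
objective [0.6356 0.0906 0.046 ]
lid edge S [ 0.5955 -0.0771  0.215 ]
lid edge S [ 0.5809 -0.0109  0.215 ]
lid edge T [ 0.6212 -0.0009  0.215 ]
lid edge T [ 0.6327 -0.0629  0.215 ]
plate back S [ 0.6452 -0.0862  0.006 ]
plate back S [0.6236 0.0207 0.006 ]
screw S [ 0.6324 -0.0802  0.014 ]
screw S [0.6148 0.0092 0.014 ]
```

```bash
python3 -m crank '[[0,0,-1,0.8,0],[0,0,-1,0.74,0],[0.9,-0.7,0,0,0],[0.9,-0.7,0,0,0],[0.9,-0.7,0,0,0]]' 20 && python3 -m crank '[[0.9,-0.7,0,0,0],[0.9,-0.7,0,0,0],[0.9,-0.7,0,0,0],[0.9,-0.7,0,0,0],[0.9,-0.7,0,0,0]]' && python3 -m crank '[[0.9,-0.7,0,0,0],[0.9,-0.7,0,0,0],[0.9,-0.7,0,0,0],[0.9,-0.7,0,0,0],[0.9,-0.7,0,0,0]]'
```

```text
time: 0.72
ee_pos: [0.3138, -0.4776, 0.3054]
tcp_rot: [0.995, 0.103, -0.0, -0.0]
ft_force: [0.3, -0.2, 0.5]
opening: 0.0506
finger_force: 0.0
time: 1.35
ee_pos: [0.4614, -0.3036, 0.3054]
tcp_rot: [0.995, 0.103, -0.0, -0.0]
ft_force: [-0.0, -0.2, 0.2]
opening: 0.0023
finger_force: 0.0
time: 1.98
ee_pos: [0.6089, -0.1296, 0.3053]
tcp_rot: [0.995, 0.103, -0.0, -0.0]
ft_force: [-0.4, -0.9, 0.2]
opening: 0.0001
finger_force: 0.0
```

```bash
cat > go.py <<'E'
import sys
from h import *
# shift in tool axes (units) to a world target
def to(p):
    s=sense();Rt=R.from_quat(s["tcp_rot"]);d=Rt.inv().apply(np.array(p)-s["ee_pos"])/.04
    x=Rt.as_matrix()[:,0]
    print("t",round(s["time"],2),"pos",np.round(s["ee_pos"],4),"yaw",round(np.arctan2(x[1],x[0]),3),"tilt",np.round(Rt.as_matrix()[:2,2],4),"units",np.round(d,2),"F",np.round(s["ft_force"],1),"op",round(s["opening"],4),"ff",round(s["finger_force"],1))
if len(sys.argv)>3: to([float(a) for a in sys.argv[1:4]])
E
python3 go.py .7016 -.0203 .196
```

```text
t 1.98 pos [ 0.6089 -0.1296  0.3053] yaw 0.207 tilt [-0.0005  0.    ] units [ 2.83 -2.2   2.73] F [-0.4 -0.9  0.2] op 0.0001 ff 0.0
```

```bash
python3 -m crank '[[0.94,-0.73,0,0,0],[0.94,-0.73,0,0,0],[0.95,-0.74,0,0,0],[0,0,0.9,0,0],[0,0,0.9,0,0]]' && python3 -m crank '[[0,0,0.93,0,0],[-0.5,0,0,0,0],[-0.3,0,0,0,0],[-0.25,0,0,0,0],[-0.25,0,0,0,0]]' && python3 -m crank '[[-0.25,0,0,0,0],[-0.25,0,0,0,0],[-0.25,0,0,0,0],[-0.25,0,0,0,0],[-0.25,0,0,0,0]]'; python3 -c "
from h import *;snap('scene','s1')"
```

```text
time: 2.6
ee_pos: [0.701, -0.0209, 0.2321]
tcp_rot: [0.995, 0.104, -0.0, 0.0]
ft_force: [-0.3, -0.5, -0.6]
opening: 0.0003
finger_force: 0.0
time: 3.22
ee_pos: [0.65, -0.0324, 0.1971]
tcp_rot: [0.995, 0.103, 0.001, 0.0]
ft_force: [1.4, -0.3, 1.6]
opening: 0.0005
finger_force: 0.7
time: 3.85
ee_pos: [0.6004, -0.0427, 0.1963]
tcp_rot: [0.995, 0.103, -0.0, 0.0]
ft_force: [0.3, 0.5, -1.0]
opening: 0.0005
finger_force: 0.4
```

View pics/s1.png

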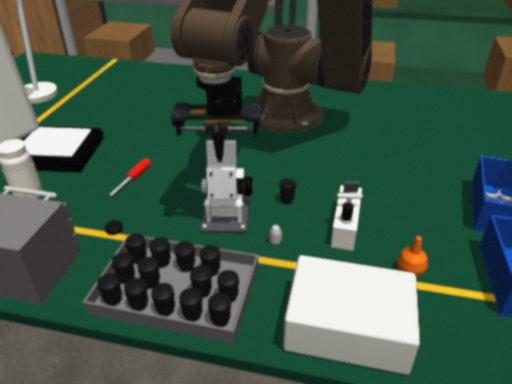

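The fingers (218,145) are behind the lug and pushing it over. I'll push about 85 mm more, then lift.

```bash
python3 -m crank '[[-0.25,0,0,0,0],[-0.25,0,0,0,0],[-0.25,0,0,0,0],[-0.25,0,0,0,0],[-0.25,0,0,0,0]]' && python3 -m crank '[[-0.25,0,0,0,0],[-0.25,0,0,0,0],[-0.25,0,0,0,0],[-0.2,0,0,0,0],[0,0,0,0,0]]' && python3 -m crank '[[0,0,-0.8,0,0.5],[0,0,-0.8,0,0.8],[0,0,0,0,0.8]]'; python3 go.py .592 .243 .20;  python3 -c "
from h import *;snap('scene','s2')"
```

```text
time: 4.53
ee_pos: [0.5514, -0.053, 0.1964]
tcp_rot: [0.995, 0.103, -0.0, 0.0]
ft_force: [0.7, 0.4, -0.5]
opening: 0.0004
finger_force: 0.1
time: 5.15
ee_pos: [0.5146, -0.0607, 0.1966]
tcp_rot: [0.995, 0.103, 0.0, 0.0]
ft_force: [0.3, 1.0, -0.4]
opening: 0.0005
finger_force: 0.0
time: 5.52
ee_pos: [0.5159, -0.0607, 0.2624]
tcp_rot: [0.995, 0.103, 0.002, 0.001]
ft_force: [0.4, -1.3, 1.0]
opening: 0.0252
finger_force: 0.0
t 5.53 pos [ 0.5159 -0.0607  0.2624] yaw 0.207 tilt [ 0.004  -0.0011] units [ 3.41 -7.04  1.56] F [ 0.4 -1.3  1. ] op 0.0252 ff 0.0
```

```bash
python3 -m crank '[[0.43,-0.88,0,0,0.7],[0.43,-0.88,0,0,0.7],[0.43,-0.88,0,0,0.7],[0.43,-0.88,0,0,0.7],[0.43,-0.88,0,0,0.7]]' && python3 -m crank '[[0.43,-0.88,0.5,0,0.7],[0.43,-0.88,0.5,0,0.7],[0.43,-0.88,0.5,0,0.7],[0,0,0,0,0.7],[0,0,0,0,0.7]]'; python3 go.py .594 .242 .082
python3 - <<'E'
from h import *
c=snap('wrist','w1');snap('scene','s3');snap('top','t3')
print(proj(c,[(.594,.242,.102),(.594,.242,.065)]),ray(c,256,192))
a=cv2.imread('pics/w1.png');b=cv2.resize(cv2.imread('pics/s3.png')[130:255,190:390],(512,320),interpolation=2)
cv2.imwrite('pics/m1.png',cv2.resize(np.vstack([a[:, :],b])[:,:],(512,600)))
E
```

```text
time: 6.2
ee_pos: [0.563, 0.1306, 0.259]
tcp_rot: [0.995, 0.103, -0.001, 0.0]
ft_force: [0.2, -0.2, -0.3]
opening: 0.0664
finger_force: 0.0
time: 6.82
ee_pos: [0.5916, 0.2429, 0.1996]
tcp_rot: [0.995, 0.103, -0.001, 0.0]
ft_force: [0.7, 0.2, -0.4]
opening: 0.0664
finger_force: 0.0
t 6.83 pos [0.5916 0.2429 0.1996] yaw 0.207 tilt [-0.0013 -0.0007] units [0.06 0.03 2.94] F [ 0.7  0.2 -0.4] op 0.0664 ff 0.0
[[257.63141884 192.24282792]
 [257.52405997 182.48282248]] (array([0.65720801, 0.25603751, 0.3605635 ]), array([-0.23745962, -0.04765713, -0.970241  ]))
```

View pics/m1.png

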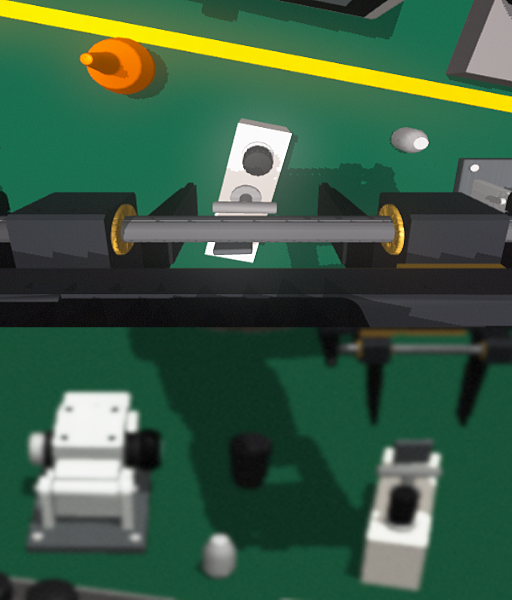

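The lid is down (bottom panel, jig at left) and the wrist view shows the knob near (258,186) in original pixels. I'll enlarge it to refine.

Run:
```python
from h import *
a=cv2.imread('pics/w1.png')[130:250,196:326]
cv2.imwrite('pics/w1c.png',cv2.resize(a,None,fx=5,fy=5,interpolation=2))
```

```text
(no output)
```

View pics/w1c.png

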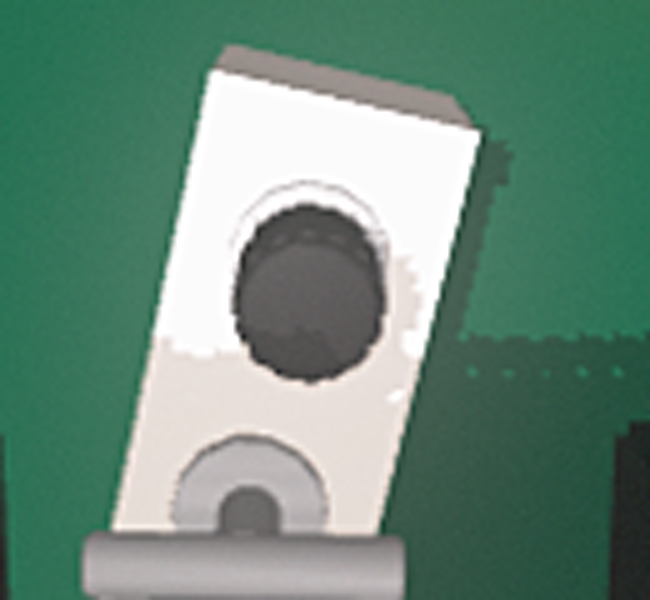

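The knob's top circle is centred at crop (310,307), i.e. pixel (257.6,191), within 1 px of the prediction. I'll descend and grip.

```bash
python3 -m crank '[[0.09,0.02,0.8,0,0.7],[0,0,0.8,0,0.7],[0,0,0.7,0,0.7],[0,0,0.4,0,0.7],[0,0,0.22,0,0.7]]' && python3 go.py .595 .242 .082 && python3 -m crank '[[0,0,0,0,0],[0,0,0,0,0],[0,0,0,0,0],[0,0,0,0,0],[0,0,0,0,0]]' 40; python3 go.py .595 .242 .082
```

```text
time: 7.6
ee_pos: [0.5958, 0.2428, 0.0835]
tcp_rot: [0.995, 0.103, 0.0, 0.0]
ft_force: [0.6, -0.3, 0.1]
opening: 0.0664
finger_force: 0.0
t 7.6 pos [0.5958 0.2428 0.0835] yaw 0.206 tilt [ 0.0002 -0.    ] units [-0.02  0.02  0.04] F [ 0.6 -0.3  0.1] op 0.0664 ff 0.0
time: 8.22
ee_pos: [0.5957, 0.2432, 0.0838]
tcp_rot: [0.995, 0.103, 0.0, 0.0]
ft_force: [-0.1, -0.4, 1.7]
opening: 0.0237
finger_force: 40.0
t 8.22 pos [0.5957 0.2432 0.0838] yaw 0.207 tilt [0.0004 0.    ] units [-0.02  0.03  0.05] F [-0.1 -0.4  1.7] op 0.0237 ff 40.0
```

```bash
python3 -m crank '[[0,0,-0.3,0,0],[0,0,-0.8,0,0],[0,0,-0.9,0,0],[0,0,-0.9,0,0],[0,0,-0.8,0,0]]' 55; python3 go.py .4717 -.0685 .22
python3 - <<'E'
from h import *
T=load('t3');S=load('s3')
print('pred lid_hole T',proj(T,[(.4722,-.0684,.080)]),'S',proj(S,[(.4722,-.0684,.080)]))
a=cv2.resize(cv2.imread('pics/t3.png')[160:245,255:310],(440,680*85//85*1),interpolation=2)[80:680]
b=cv2.resize(cv2.imread('pics/s3.png')[135:235,195:255],(360,600),interpolation=2)
cv2.imwrite('pics/m2.png',np.hstack([a,b]))
E
```

```text
time: 8.85
ee_pos: [0.5955, 0.2432, 0.2338]
tcp_rot: [0.995, 0.103, 0.0, -0.0]
ft_force: [0.1, 0.0, 0.2]
opening: 0.0229
finger_force: 55.0
t 8.85 pos [0.5955 0.2432 0.2338] yaw 0.207 tilt [0.0009 0.0002] units [-4.63  6.99  0.34] F [0.1 0.  0.2] op 0.0229 ff 55.0
pred lid_hole T [[288.09044069 224.75217032]] S [[226.25379083 166.25393709]]
```

View pics/m2.png

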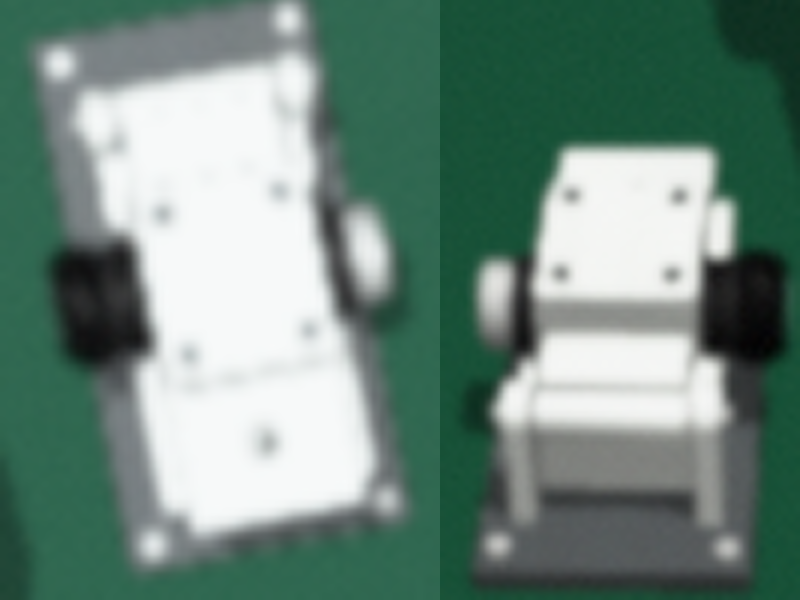

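The lid is shut onto the tube. The lid hole is at m2 (264,441) and the base screws are at (60,64), (289,20), (153,546) and (387,500).

Run:
```python
from h import *
np.set_printoptions(precision=4,suppress=True)
T=load('t3')
m=lambda x,y,z:atz(T,255+(x+.5)/8-.5,160+(y+80.5)/8-.5,z)
s=np.array([m(*p,.014) for p in((60,64),(289,20),(153,546),(387,500))]);c=s.mean(0)
x=(s[0]+s[1]-s[2]-s[3])[:2];x/=np.linalg.norm(x);print(s,c,x,np.arctan2(x[1],x[0]),'hole',c[:2]-.062*x,'lidhole',m(264,441,.08))
```

```text
[[ 0.6163  0.0091  0.014 ]
 [ 0.6347 -0.0801  0.014 ]
 [ 0.4294 -0.0293  0.014 ]
 [ 0.4484 -0.1199  0.014 ]] [ 0.5322 -0.0551  0.014 ] [0.9787 0.2052] 0.2066428971718115 hole [ 0.4715 -0.0678] lidhole [ 0.4724 -0.0668  0.08  ]
```

```bash
python3 -m crank '[[-0.57,0.87,0,0,0],[-0.57,0.87,0,0,0],[-0.57,0.87,0,0,0],[-0.57,0.87,0,0,0],[-0.57,0.87,0,0,0]]' && python3 -m crank '[[-0.57,0.87,0,0,0],[-0.57,0.87,0,0,0],[-0.57,0.87,0,0,0],[0,0,0,0,0]]'; python3 go.py .4725 -.068 .17
python3 - <<'E'
from h import *
c=snap('wrist','w2')
print(proj(c,[(.4722,-.0677,.08),(.4722,-.0677,.16)]))
E
```

```text
time: 9.48
ee_pos: [0.519, 0.0484, 0.2324]
tcp_rot: [0.995, 0.103, 0.0, 0.0]
ft_force: [0.2, 0.1, -1.7]
opening: 0.0233
finger_force: 55.0
time: 9.98
ee_pos: [0.4734, -0.0685, 0.2324]
tcp_rot: [0.995, 0.102, 0.0, 0.0]
ft_force: [-0.0, -0.1, -0.8]
opening: 0.0233
finger_force: 55.0
t 9.97 pos [ 0.4734 -0.0685  0.2324] yaw 0.204 tilt [ 0.0007 -0.0005] units [-0.02 -0.02  1.56] F [-0.  -0.1 -0.8] op 0.0233 ff 55.0
[[255.02725908 182.11654181]
 [254.50696634 204.9532255 ]]
```

View pics/w2.png

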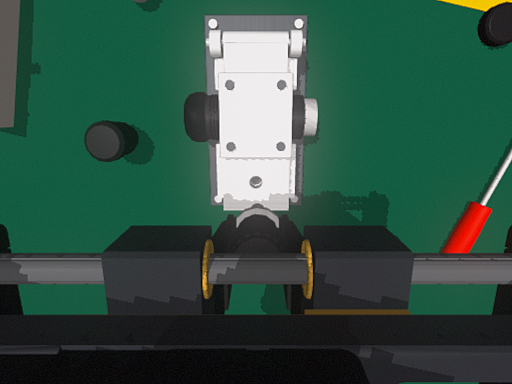

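The wrist view shows the lid hole at (256,182), within 1 px of the prediction, with the pin hanging in line at (257,218). I'll descend in stages.

```bash
python3 -m crank '[[-0.01,0,0.6,0,0],[0,0,0.6,0,0],[0,0,0.5,0,0],[0,0,0.1,0,0],[0,0,0,0,0]]' && python3 -m crank '[[0,0,0.15,0,0],[0,0,0.15,0,0],[0,0,0.15,0,0],[0,0,0,0,0]]';python3 go.py .4728 -.0686 .098
```

```text
time: 10.65
ee_pos: [0.4741, -0.0663, 0.16]
tcp_rot: [0.995, 0.103, 0.0, 0.0]
ft_force: [-0.6, 0.6, -1.1]
opening: 0.023
finger_force: 55.0
time: 11.15
ee_pos: [0.4735, -0.0668, 0.1412]
tcp_rot: [0.995, 0.103, -0.0, -0.0]
ft_force: [-0.2, 0.4, -0.8]
opening: 0.0234
finger_force: 55.0
t 11.15 pos [ 0.4735 -0.0668  0.1412] yaw 0.206 tilt [-0.0008  0.0002] units [-0.03  0.04  1.08] F [-0.2  0.4 -0.8] op 0.0234 ff 55.0
```

```bash
python3 -m crank '[[-0.02,0.03,0.05,0,0],[0,0,0.1,0,0],[0,0,0.1,0,0],[0,0,0,0,0]]';python3 go.py .4728 -.0686 .098; python3 -m crank '[[0,0,0.1,0,0],[0,0,0.1,0,0],[0,0,0,0,0]]';python3 go.py .4728 -.0686 .098
```

```text
time: 11.65
ee_pos: [0.4733, -0.0681, 0.1314]
tcp_rot: [0.995, 0.103, -0.0, -0.0]
ft_force: [1.2, 1.9, -2.0]
opening: 0.0235
finger_force: 55.0
t 11.65 pos [ 0.4733 -0.0681  0.1314] yaw 0.206 tilt [-0.0001  0.0001] units [-0.01  0.01  0.83] F [ 1.2  1.9 -2. ] op 0.0235 ff 55.0
time: 12.02
ee_pos: [0.4732, -0.0681, 0.1233]
tcp_rot: [0.995, 0.103, -0.0, -0.0]
ft_force: [1.4, 2.5, 0.4]
opening: 0.0229
finger_force: 55.0
t 12.03 pos [ 0.4732 -0.0681  0.1233] yaw 0.206 tilt [-0.0001  0.    ] units [-0.01  0.01  0.63] F [1.4 2.5 0.4] op 0.0229 ff 55.0
```

```bash
python3 -m crank '[[0.02,-0.02,0.08,0,0],[0,0,0.1,0,0],[0,0,0,0,0]]';python3 go.py .4735 -.068 .098; python3 -m crank '[[0,0,0.1,0,0],[0,0,0.1,0,0],[0,0,0,0,0]]';python3 go.py .4735 -.068 .098
```

```text
time: 12.4
ee_pos: [0.4736, -0.0672, 0.116]
tcp_rot: [0.995, 0.103, -0.0, -0.0]
ft_force: [-0.6, -0.1, -1.3]
opening: 0.0232
finger_force: 55.0
t 12.4 pos [ 0.4736 -0.0672  0.116 ] yaw 0.207 tilt [-0.0009  0.    ] units [-0.01  0.02  0.45] F [-0.6 -0.1 -1.3] op 0.0232 ff 55.0
time: 12.78
ee_pos: [0.4737, -0.0671, 0.1081]
tcp_rot: [0.995, 0.103, -0.0, -0.0]
ft_force: [0.8, 0.1, -1.6]
opening: 0.0231
finger_force: 55.0
t 12.78 pos [ 0.4737 -0.0671  0.1081] yaw 0.207 tilt [-0.0006  0.0001] units [-0.01  0.02  0.25] F [ 0.8  0.1 -1.6] op 0.0231 ff 55.0
```

```bash
python3 -m crank '[[0,0,0.08,0,0],[0,0,0.08,0,0],[0,0,0,0,0]]'; python3 -m crank '[[0,0,0.05,0,0],[0,0,0.04,0,0],[0,0,0,0,0]]';python3 go.py .4735 -.068 .098
```

```text
time: 13.15
ee_pos: [0.4737, -0.0672, 0.1019]
tcp_rot: [0.995, 0.103, -0.0, 0.0]
ft_force: [-1.7, -0.7, 1.3]
opening: 0.0232
finger_force: 55.0
time: 13.52
ee_pos: [0.4736, -0.0672, 0.0984]
tcp_rot: [0.995, 0.103, -0.0, 0.0]
ft_force: [-3.0, -0.6, 4.9]
opening: 0.0232
finger_force: 55.0
t 13.53 pos [ 0.4736 -0.0672  0.0984] yaw 0.207 tilt [-0.0004 -0.0001] units [-0.01  0.02  0.01] F [-3.  -0.6  4.9] op 0.0232 ff 55.0
```

```bash
python3 -m crank '[[-0.02,0,0.02,0,0],[0,0,0.02,0,0],[0,0,0,0,0]]'; python3 -m crank '[[0,0,0.02,0,0],[0,0,0,0,0],[0,0,0,0,0]]'
```

```text
time: 13.9
ee_pos: [0.4734, -0.0672, 0.0976]
tcp_rot: [0.995, 0.103, 0.001, 0.0]
ft_force: [-4.7, 1.3, 16.3]
opening: 0.0232
finger_force: 55.0
time: 14.28
ee_pos: [0.4735, -0.0673, 0.0975]
tcp_rot: [0.995, 0.103, 0.001, 0.0]
ft_force: [-6.5, 0.7, 26.9]
opening: 0.0232
finger_force: 55.0
```

```bash
python3 -m crank '[[-0.02,0,0,0,0],[0,0,0,0,0],[0,0,0,0,0],[0,0,0,0,0]]'
python3 - <<'E'
from h import *
snap('scene','s9');cv2.imwrite('pics/s9c.png',cv2.resize(cv2.imread('pics/s9.png')[90:250,160:360],(750,600),interpolation=2))
E
```

```text
time: 14.78
ee_pos: [0.4734, -0.0673, 0.0976]
tcp_rot: [0.995, 0.103, 0.002, 0.0]
ft_force: [-2.5, 5.3, 24.2]
opening: 0.0234
finger_force: 55.0
```

View pics/s9c.png

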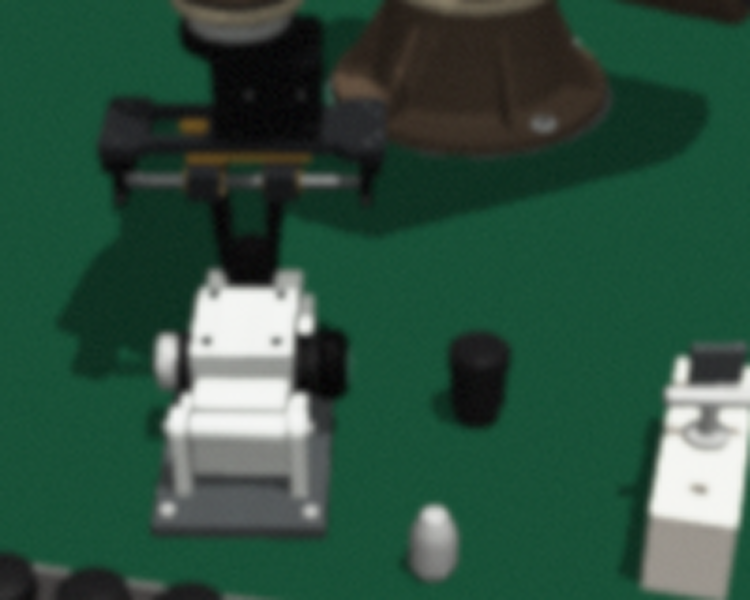

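The picture shows the lid flat and shut, with the knob held in the fingers at (248,258) on the lug. The tube is in its cradle, and the spare, objective and the other pins are undisturbed.

```bash
python3 -c "
from rig import *
print(finish_job())"
```

```text
the job is handed in; nothing more can be done
None
```

The job is handed in at about 15 s: lid pressed shut on the tube, knurled pin seated through both halves and held down with about 24 N; the judge gave no verdict.

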